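# Clip a fired tile into the spring tile holder

### The arm

A 7-joint arm with a two-finger parallel gripper is mounted at the origin on the work surface. World frame = base frame: x ahead of the robot, y to its left, z up, the work surface at z = 0. Lengths are in mm, angles in rad, forces in N, time in s.
With the tool pointing down it reaches from about 400 to 850 mm from the base axis. Payload 4.4 kg.
Tool frame: the origin (TCP) lies on the mounting face of the last link; the fingertips stand 199 mm ahead of it and the grasp point (between the pads) lies 180 mm ahead of it; y points along the fingers, x is the direction in which the jaws open and shut, and the axes are right-handed (so a half turn about y gives the same grasp; the last joint's range is limited). The gripper opens to 94 mm and grips with 3 to 60 N. Pads are 16 mm wide; open, the fingers measure 119 mm over their backs; the gripper's body (75 mm by 177 mm) begins 78 mm behind the grasp point.
Start: joints at [-1.391, 0.628, 0.038, 1.517, -0.027, 0.996, -0.02], TCP at [158.146, 630.48, 404.678] pointing down, gripper open.
Joint ranges: [-3.06, 3.06], [-0.37, 2.12], [-1.25, 1.32], [0.18, 2.47], [-1.1, 4.24], [0.23, 1.98], [-2.94, 2.94]. Speed limits (rad/s): [2.57, 2.57, 3.14, 3.14, 3.14, 3.14, 3.14].

### API

Orientations are given as a unit quaternion [w, x, y, z].
In Python, from plant import read_state, eyes, env gives the robot as it stands.
- The arm moves only by the shell command python3 -m handwheel 'ROWS' [FORCE]. ROWS is JSON, a list that holds one entry, the list of rows, each a list of 7 numbers: the opening in per cent of the stroke, from 0 (shut) to 100 (fully open), then the shift along the tool's x, y, z in mm, then the turn, a rotation vector about the tool's x, y, z in rad. In form: [[[claw, dx, dy, dz, rx, ry, rz], ...]]. A call has 1 to 10 rows; each row shifts and turns the commanded pose from where the row before left it, along the tool's axes as they then stand; what a row does not reach is not made up. A row lasts 1/8 s, in which the tool goes at most 62.5 mm and 10.7 degrees, less where a joint would pass 70% of its speed; a pose out of reach is approached as far as the arm can. A call is refused whole if a number of a shift passes 62.5 or a number of a turn 0.188, either way. A call with a gripper value outside its range is refused whole. The fingers move at their own pace and stop on an object; FORCE is the grip in N (left out, the last holds). Time passes only in rows, so rows that do not move let the fingers close. It gives the time, the measured TCP pose, the force and the opening at its end, in the units of the state.
- read_state(): the state, without advancing time (a new reading comes with each control period).
- eyes.get_image(name): name is "side" or "top" or "wrist"; returns (picture, depth): 480x640x3 uint8, red, green, blue; 480x640 float32, mm along the optical axis (not along the pixel's ray), 0 where there is no reading.
- eyes.camera_info(name): a dict with "fovy" (degrees; the focal length in pixels is half the picture's height over the tangent of half this angle, whatever the lens; pixels are square), "cx", "cy" (the principal point, pixels), "R" (3x3) and "t" (3): a world point X has camera coordinates R X + t; the wrist camera has in their place "tool_from_camera" (4x4, takes a point from camera to tool coordinates, whose origin is the TCP and whose axes are the tool frame's). Camera axes: x right, y down, z forward; pixel columns grow to the right and rows downward; lengths in mm; the calibration is good to about 2 mm. A picture is of the moment at which its call begins: read the wrist's pose just before it. camera_info takes no time and is no camera call.
- env.hand_in(): hands the job in, once; it reports no verdict.
The state is a dict: "time_s": time; "joints": joint angles; "qvel": joint speeds; "tau": joint torques, N m; "tcp_pos": TCP position; "eef_rot": TCP orientation; "ft_force": force on the tool from outside, world axes, zero at the start; "torque": the same for the moment, N m; "opening": finger opening in mm.
Only numpy, scipy, OpenCV 4.12 (cv2) and the standard library are available. Lean on these libraries where they do the work, as an engineer would, in place of code of your own. Each camera call takes 0.05 s, during which the arm holds its last target. There are 200 camera calls.

### The job

Take the brittle relief tile off its plaster block and clip it, relief side up, into the spring tile holder: tilt it, slip one end under the lip of one jaw, push that sprung jaw back, and lower the other end past the lip of the other jaw. Then ease it back so that both springs share the load and leave it lying flat, square and centred between the jaws, both ends under the lips. Be gentle: never press the tile hard against the holder or let it snap across, and do not disturb the bowl, jar and wooden rib standing nearby.

Things in the scene. Friction and masses are not known exactly. Their poses are not given: they have to be found in the camera images.
- tile: pale fired-clay tile, 140 mm long (its y), 56 wide (x), 10 thick (z), about 0.16 kg, brittle, a shallow leaf relief (under 2 mm) on its upper face. Origin: centre of its underside. It starts lying lengthwise on the plaster block, its long sides overhanging by about 8 mm each; its two ends are alike.
- block: fixed white plaster block, 40 mm (x) by 100 mm (y) by 40 mm high. Origin: centre of its underside.
- holder: fixed holder: dark base 100 x 170 x 12 mm, column, aluminium bar (30 mm wide, 246 long) along its y; origin: centre of base underside. Grey jaws: left at +y, right at -y. The bar's height is set at random and NOT in these readings: the jaws' ledges (tile rests there) lie 70 to 94 mm above the origin, both alike: feel for them. Bar top 14 mm below ledges. Over 20 N on it may chip the tile.
- jaw_left (a joint): outward travel of the left jaw (+y), m: 0 at rest, 0.020 at its hard stop. Jaw 50 mm wide. Above its flat ledge hangs a square lip 6 mm thick; the slot between is 12 mm high, 5 mm deep. At 0, measured along y from the holder's centre: ledge starts at 46 mm, lip edge at 61, slot's back wall at 66, jaw's back at 90. Lip top 18 mm above the ledge.
- jaw_right (a joint): outward travel (towards -y) of the right jaw, m, a mirror image of the left one. Both springs: about 1.4 N at 0, rising 0.45 N per mm. With the tile seated and centred both jaws read about 0.004.
- bowl: bystander: small grey clay bowl, 84 mm across, 45 mm high, origin centre of underside
- jar: bystander: white jar with a lid, 52 mm across, 75 mm high, origin centre of underside
- rib: bystander: flat wooden rib lying on the table, 35 x 90 x 8 mm, origin centre of underside
There are look-alikes about, which are no part of the job. There is more than one size of the tile; the job needs the largest.

How it is judged (in metres and radians):
On the way, in this order (a step that is already met when the one before it is completed fails the run):
1. the tile is lifted off the block (z of tile in the frame of block above 0.065 m and contact force between tile and block below 0.05 N), for 0.1 s.
2. the tilted tile pushes one jaw back by more than 11 mm (angle between tile's own z axis and vertical above 0.06 rad and contact force between tile and holder above 1 N and value of joint any of jaw_left, jaw_right above 0.011 m), for 0.05 s.
At the end, for the whole second after the job is handed in: The tile lies at rest, relief up, flat (within 0.04 rad), in both jaws' slots: both jaws pushed back 1.5 to 6.5 mm, tile square to the holder within 0.06 rad, centred within 4 mm along the bar and 6 mm across it (value of joint jaw_left between 0.0015 and 0.0065 m and value of joint jaw_right between 0.0015 and 0.0065 m and angle between tile's own z axis and vertical below 0.04 rad and angle between the y axis of tile and the y axis of holder, either way round below 0.06 rad and x of tile in the frame of holder between -0.006 and 0.006 m and y of tile in the frame of holder between -0.004 and 0.004 m and z of tile in the frame of holder between 0.066 and 0.098 m and linear speed of tile below 0.01 m/s); the robot touches nothing.
It fails at once if the tile is pressed against the holder with more than 25 N (contact force between tile and holder above 25 N).
It fails at once if the bowl, jar or rib is moved by more than 20 mm (distance of any of bowl, jar, rib from where it was at the start of the episode above 0.02 m).
It also fails if it takes over 54 s, if anything falls off the work surface, if the arm or the gripper's body presses on something with over 40 N, if the wrist force passes 120 N, or if a joint passes its speed limit or range.

## Working session

There is one attempt and no reset: what is moved stays moved. The work goes in short steps, Python scripts to look and compute and a shell command to move; the robot and the scene stay as the last step left them, time stands still between calls to the robot, and variables do not carry over. Pictures are saved under pics/ and viewed, about 8 in all and at most 12, crops included, and the job is handed in when it is done.

```bash
ls; mkdir -p pics; python3 - <<'E'
from plant import read_state, eyes, env
import cv2,numpy as np
print(read_state())
a,d=eyes.get_image("top"); b,e=eyes.get_image("side")
np.savez('v0.npz',a=a,d=d,b=b,e=e)
for n in("top","side","wrist"): print(n,eyes.camera_info(n))
cv2.imwrite('pics/top0.png',a[:,:,::-1]); cv2.imwrite('pics/side0.png',b[:,:,::-1])
E
```

```text
pics
{'time_s': 0.0, 'joints': array([-1.39081866,  0.62931801,  0.03844728,  1.51833056, -0.02697649,
        0.99630529, -0.02001921]), 'qvel': array([-0.00076801,  0.00022208, -0.00028263, -0.00182554,  0.00093188,
       -0.00227468, -0.00181494]), 'tau': array([ 5.63583999e-04, -5.49710405e+01,  1.14336602e+00, -1.86643660e+01,
       -5.22864726e-02,  2.34660931e-02,  1.54786057e-04]), 'tcp_pos': array([158.05578207, 630.1974499 , 403.784094  ]), 'eef_rot': array([-0.55710788,  0.55793437,  0.43443268, -0.43544035]), 'ft_force': array([ 0.71297614, -0.26020434, -0.52625749]), 'torque': array([ 0.00596198, -0.05284948,  0.00596012]), 'opening': 94.00380166179117}
top {'fovy': 51.47964998598255, 'cx': 317.7949500469754, 'cy': 234.35609530160312, 'R': array([[-0.02928489, -0.99945987, -0.01491194],
       [-0.98284882,  0.03150915, -0.18170132],
       [ 0.18207304,  0.00933508, -0.98324069]]), 't': array([ 30.47498901, 639.66369732, 735.43427072])}
side {'fovy': 49.91226357518974, 'cx': 315.1664341698152, 'cy': 242.6017706579331, 'R': array([[ 0.99969752, -0.0204654 ,  0.01363929],
       [-0.00298198, -0.65135135, -0.7587704 ],
       [ 0.02441251,  0.75850022, -0.65121536]]), 't': array([-638.24755293,   38.82316547,  902.89975705])}
wrist {'fovy': 70.80847275013937, 'cx': 321.2683052243369, 'cy': 240.61910573193467, 'tool_from_camera': array([[ 9.99999627e-01, -8.11130966e-04,  2.96702481e-04,
         6.64513695e-01],
       [-4.85236542e-04, -2.43437561e-01,  9.69916449e-01,
         1.83509007e+01],
       [-7.14500738e-04, -9.69916231e-01, -2.43437864e-01,
         7.02066972e+01],
       [ 0.00000000e+00,  0.00000000e+00,  0.00000000e+00,
         1.00000000e+00]])}
```

View pics/top0.png

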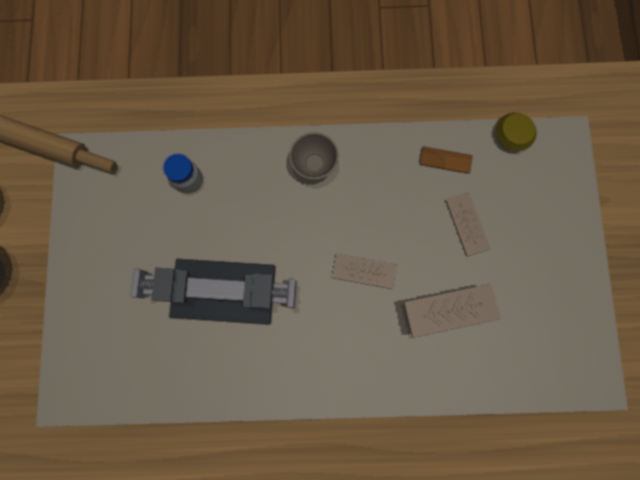

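View pics/side0.png

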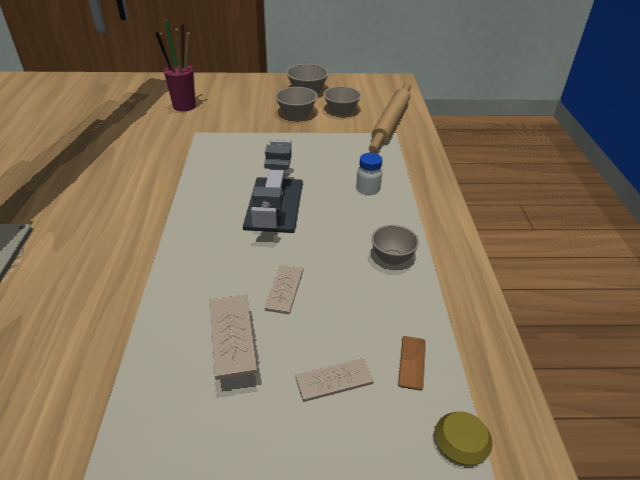

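Candidates for the tile in the top view: (452,310), largest, lying on the block; smaller ones at (364,271) and (468,223) flat on the mat. I choose (452,310). The holder is at (222,290), with its bar roughly along image x. Bowl at (314,158), jar at (180,170), rib at (446,159).

```bash
cat > h.py <<'E'
import numpy as np,cv2
from plant import read_state, eyes, env
def world(d,name):
    c=eyes.camera_info(name); f=240/np.tan(np.radians(c['fovy']/2))
    v,u=np.mgrid[0:480,0:640]
    P=np.stack([(u-c['cx'])/f*d,(v-c['cy'])/f*d,d],-1)
    return (P-c['t'])@c['R']
def proj(X,name):
    c=eyes.camera_info(name); f=240/np.tan(np.radians(c['fovy']/2))
    p=np.atleast_2d(X)@c['R'].T+c['t']; return p[:,:2]/p[:,2:]*f+[c['cx'],c['cy']]
E
python3 - <<'E'
from h import *
z=np.load('v0.npz')
for n,k,box in(("top",'d',None),("side",'e',None)):
    W=world(z[k],n); ok=z[k]>0
    def rep(nm,m):
        m=m&ok
        P=W[m]; 
        if len(P)<10: print(nm,'none');return
        (c,s,a)=cv2.minAreaRect(P[:,:2].astype(np.float32))
        print(n,nm,len(P),'rect c',np.round(c,1),'size',np.round(s,1),'ang',round(a,2),'z med',np.round(np.percentile(P[:,2],[5,50,95]),1))
    X,Y,Z=W[...,0],W[...,1],W[...,2]
    print(n,'mat z',np.median(Z[200:400,60:300]) if n=='top' else np.median(Z[250:450,200:400]))
    # tile region in world
    t=(X>400)&(X<760)&(Y<-120)&(Y>-420)
    rep('tile',t&(Z>42)&(Z<62))
    hreg=(Y>60)&(Y<420)&(X>420)&(X<720)
    for lo,hi in((6,20),(45,66),(62,80),(80,92),(92,120)): rep('hold %d-%d'%(lo,hi),hreg&(Z>lo)&(Z<hi))
E
python3 - <<'E'
import cv2
a=cv2.imread('pics/top0.png');b=cv2.imread('pics/side0.png')
x=cv2.resize(a[240:345,120:310],(800,442),interpolation=cv2.INTER_CUBIC)
cv2.imwrite('pics/c1.png',cv2.convertScaleAbs(x,alpha=1.8))
E
```

```text
top mat z 0.6647548712708183
top tile 3251 rect c [ 514.9 -194.4] size [ 55.9 140.5] ang 10.24 z med [47.1 49.5 51.9]
top hold 6-20 3519 rect c [559.1 174. ] size [169.8 100. ] ang 84.57 z med [ 9.  11.4 13.8]
top hold 45-66 1512 rect c [559.1 179.2] size [234.6  49.3] ang 84.6 z med [52.8 55.6 62.3]
top hold 62-80 1118 rect c [559.6 179.4] size [240.5  50.2] ang 84.6 z med [65.2 70.1 78.2]
top hold 80-92 1466 rect c [559.4 178.4] size [240.9  50.2] ang 84.64 z med [81.5 87.3 89.6]
hold 92-120 none
side mat z 0.13178378319209544
side tile 3154 rect c [ 514.8 -195.5] size [ 56.1 143.1] ang 10.15 z med [47.1 49.1 51. ]
side hold 6-20 1296 rect c [559.1 172.6] size [174.  100.5] ang 84.85 z med [ 8.2 11.1 13.1]
side hold 45-66 440 rect c [560.4 187.8] size [212.3  50.4] ang 84.55 z med [53.1 56.2 65. ]
side hold 62-80 635 rect c [559.8 181.3] size [238.4  50.4] ang 84.59 z med [63.6 70.9 79. ]
side hold 80-92 628 rect c [560.4 190.1] size [217.1  51. ] ang 84.65 z med [81.  87.  88.9]
hold 92-120 none
```

View pics/c1.png

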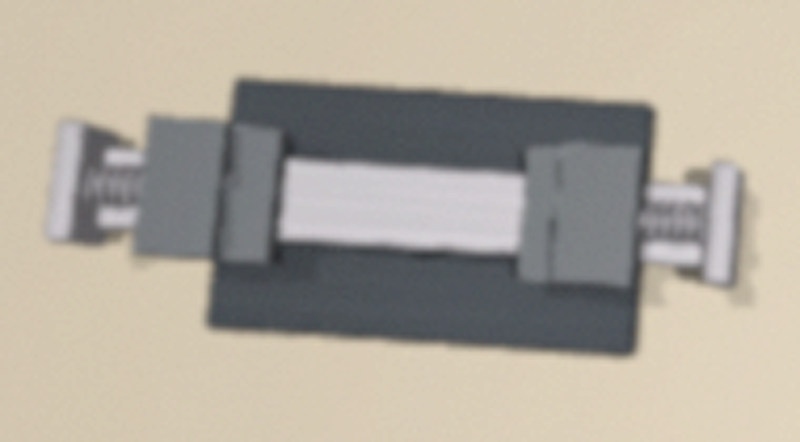

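```bash
cat >> h.py <<'E'
from scipy.spatial.transform import Rotation as Rn
def R_now(s=None):
    s=s or read_state(); q=s['eef_rot']; return Rn.from_quat([q[1],q[2],q[3],q[0]]), s['tcp_pos']
def delta(P,Rg):
    "tool-axes shift/turn from measured pose to grasp point P with rotation Rg"
    R,t=R_now(); T=np.array(P)-Rg.as_matrix()@[0,0,180.]
    return R.inv().apply(T-t),(R.inv()*Rg).as_rotvec()
def pose(yaw_y,tilt=0,flip=1):
    "tool y at yaw (rad) , z down, then tilt about tool x"
    y=np.array([np.cos(yaw_y),np.sin(yaw_y),0]); z=np.array([0,0,-1.]); x=np.cross(y,z)
    return Rn.from_matrix(np.stack([x,y,z],1))*Rn.from_rotvec([tilt,0,0])
E
python3 - <<'E'
from h import *
R,t=R_now(); print(np.round(R.as_matrix(),4)); print('az',np.degrees(np.arctan2(t[1],t[0])))
z=np.load('v0.npz')
c0=np.array([559.1,174.0]);a=np.radians(84.6);y=np.array([np.cos(a),np.sin(a)]);x=np.array([y[1],-y[0]])
for n,k in(("top",'d'),("side",'e')):
    W=world(z[k],n);q=W[...,:2]-c0;u=q@x;v=q@y;Z=W[...,2];ok=z[k]>0
    def md(m): m=m&ok; return m.sum(),np.round(np.median(Z[m]),2) if m.sum() else None
    print(n,'base',md((abs(u)>30)&(abs(u)<45)&(abs(v)<70)),'bar',md((abs(u)<10)&(abs(v)<38)),'L jaw',md((abs(u)<20)&(v>66)&(v<85)),'R jaw',md((abs(u)<20)&(v<-66)&(v>-85)),'Lledge',md((abs(u)<20)&(v>49)&(v<57)),'Rledge',md((abs(u)<20)&(v<-49)&(v>-57)))
    m=ok&(abs(u)<20)&(Z>80); 
    print(' lips v range',[np.round(np.percentile(v[m&(s*v>0)],[1,99]),1) for s in(1,-1)],'u',np.round(np.percentile(u[ok&(Z>82)&(abs(v)<95)&(abs(v)>60)&(abs(u)<40)],[1,99]),1))
    m=ok&(Z>8)&(Z<15)&(abs(u)<60)&(abs(v)<100); print(' base rng',np.percentile(u[m],[.5,99.5]),np.percentile(v[m],[.5,99.5]))
for yaw in(100.2,280.2):
    s,r=delta([514.9,-194.6,46],pose(np.radians(yaw))); print(yaw,np.round(s,1),np.round(r,3))
E
```

```text
[[ 2.433e-01 -4.000e-04 -9.699e-01]
 [ 9.699e-01 -1.600e-03  2.433e-01]
 [-1.700e-03 -1.000e+00 -0.000e+00]]
az 75.92136160413739
top base (np.int64(1496), np.float64(11.46)) bar (np.int64(609), np.float64(55.57)) L jaw (np.int64(328), np.float64(87.67)) R jaw (np.int64(339), np.float64(87.63)) Lledge (np.int64(152), np.float64(69.48)) Rledge (np.int64(135), np.float64(69.59))
 lips v range [array([ 60.9, 123.9]), array([-124.3,  -61.3])] u [-24.7  24.2]
 base rng [-49.71186288  49.34378748] [-83.65657762  83.38112023]
side base (np.int64(412), np.float64(11.27)) bar (np.int64(155), np.float64(55.47)) L jaw (np.int64(176), np.float64(85.84)) R jaw (np.int64(205), np.float64(86.77)) Lledge (np.int64(68), np.float64(68.36)) Rledge (np.int64(10), np.float64(11.47))
 lips v range [array([ 59.3, 123.4]), array([-126.2,  -62.3])] u [-24.  25.]
 base rng [-49.20274677  49.88738917] [-86.4530611   82.67333717]
100.2 [-712.9  179.1 -546.8] [-0.98  -1.514 -1.515]
280.2 [-712.9  179.1 -546.8] [-1.379  0.893  0.89 ]
```

The tool y axis is the approach direction ("y points along the fingers"), so I adjust my helper for that.

```bash
cat >> h.py <<'E'
def pose(yaw,tilt=0):
    "tool y down, tool z at yaw (rad); then tilt about tool x"
    z=np.array([np.cos(yaw),np.sin(yaw),0]); y=np.array([0,0,-1.]); x=np.cross(y,z)
    return Rn.from_matrix(np.stack([x,y,z],1))*Rn.from_rotvec([tilt,0,0])
def twist(P,Rg,N,g=180.):
    "per-row equal shift/turn to bring grasp point to P"
    R,t=R_now(); T=np.array(P)-Rg.apply([0,g,0]); w=(R.inv()*Rg).as_rotvec()/N
    S=sum(Rn.from_rotvec(w*k).as_matrix() for k in range(N))
    return np.round(np.linalg.solve(S,R.inv().apply(T-t)),2),np.round(w,4)
def grasp():
    R,t=R_now(); return t+R.apply([0,180,0])
E
python3 - <<'E'
from h import *
print(twist([515,-194.5,130],pose(np.radians(100.24)),17))
print(pose(0.,0.2).as_matrix()[:,2])
E
```

```text
(array([-20.57,   5.55, -51.93]), array([ 0.0001,  0.0674, -0.0001]))
[0.98006658 0.         0.19866933]
```

```bash
python3 -m handwheel '[[[100,-20.57,5.55,-51.93,0,0.0674,0],[100,-20.57,5.55,-51.93,0,0.0674,0],[100,-20.57,5.55,-51.93,0,0.0674,0],[100,-20.57,5.55,-51.93,0,0.0674,0],[100,-20.57,5.55,-51.93,0,0.0674,0],[100,-20.57,5.55,-51.93,0,0.0674,0],[100,-20.57,5.55,-51.93,0,0.0674,0],[100,-20.57,5.55,-51.93,0,0.0674,0]]]' && python3 -m handwheel '[[[100,-20.57,5.55,-51.93,0,0.0674,0],[100,-20.57,5.55,-51.93,0,0.0674,0],[100,-20.57,5.55,-51.93,0,0.0674,0],[100,-20.57,5.55,-51.93,0,0.0674,0],[100,-20.57,5.55,-51.93,0,0.0674,0],[100,-20.57,5.55,-51.93,0,0.0674,0],[100,-20.57,5.55,-51.93,0,0.0674,0],[100,-20.57,5.55,-51.93,0,0.0674,0],[100,-20.57,5.55,-51.93,0,0.0674,0],[100,0,0,0,0,0,0]]]'
python3 - <<'E'
from h import *
import cv2
print(grasp(),delta)
R,t=R_now(); a,d=eyes.get_image('wrist'); cv2.imwrite('pics/w1.png',a[:,:,::-1])
c=eyes.camera_info('wrist'); f=240/np.tan(np.radians(c['fovy']/2)); v,u=np.mgrid[0:480,0:640]
P=np.stack([(u-c['cx'])/f*d,(v-c['cy'])/f*d,d],-1)@c['tool_from_camera'][:3,:3].T+c['tool_from_camera'][:3,3]
W=P@R.as_matrix().T+t; m=(d>0)&(W[...,2]>44)&(W[...,2]<56)&(abs(W[...,0]-515)<90)&(abs(W[...,1]+194)<95)
print(cv2.minAreaRect(W[m][:,:2].astype(np.float32)),np.median(W[m][:,2]),m.sum())
print(twist([515,-194.5,45],pose(np.radians(100.24)),4))
E
```

```text
time_s: 1.1
tcp_pos: [447.4, 294.6, 359.9]
eef_rot: [-0.653, 0.654, 0.27, -0.27]
ft_force: [1.2, 0.3, -0.3]
opening: 94.2
time_s: 2.35
tcp_pos: [513.5, -199.5, 309.9]
eef_rot: [-0.703, 0.706, 0.059, -0.061]
ft_force: [0.8, 0.3, -0.7]
opening: 93.5
[ 513.22114052 -200.08329651  129.88233093] <function delta at 0x7fd5d9a44ae0>
((514.8527221679688, -195.0208282470703), (56.21841049194336, 140.1479034423828), 10.102100372314453) 51.6774479644445 13912
(array([ 0.26, 21.22,  0.43]), array([ 0.0001, -0.001 , -0.0003]))
```

View pics/w1.png

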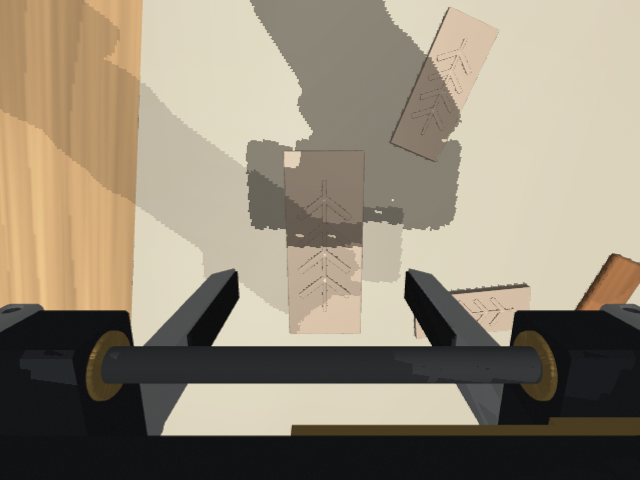

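The wrist view shows the largest tile (pixels 285–363 × 150–333), 56×140 mm, midway between the fingertips at (238,270) and (408,270). Descending and gripping.

```bash
python3 -m handwheel '[[[100,0.3,21.2,0.5,0,-0.001,0],[100,0.3,21.2,0.5,0,-0.001,0],[100,0.3,21.2,0.5,0,-0.001,0],[100,0.3,21.2,0.4,0,-0.001,0],[100,0,0,0,0,0,0],[0,0,0,0,0,0,0],[0,0,0,0,0,0,0],[0,0,0,0,0,0,0],[0,0,0,0,0,0,0]]]' 50
python3 -c "
from h import *
print(grasp(),read_state()['opening'],R_now()[0].as_matrix().round(4))"
```

```text
time_s: 3.52
tcp_pos: [515.8, -192.2, 225.9]
eef_rot: [0.704, -0.704, -0.065, 0.065]
ft_force: [-2.4, -0.2, 2.1]
opening: 57.6
[ 515.75821547 -192.14607875   45.86857053] 57.56502249047529 [[ 9.833e-01 -3.000e-04 -1.821e-01]
 [ 1.821e-01  0.000e+00  9.833e-01]
 [-3.000e-04 -1.000e+00  1.000e-04]]
```

```bash
python3 -m handwheel '[[[0,0,0,0,0,0,0],[0,0,-5,0,0,0,0],[0,0,-15,0,0,0,0],[0,0,-25,0,0,0,0],[0,0,-25,0,0,0,0],[0,0,-20,0,0,0,0],[0,0,0,0,0,0,0]]]'
cat >> h.py <<'E'
def tile_in_tool():
    R,t=R_now(); a,d=eyes.get_image('wrist')
    c=eyes.camera_info('wrist'); f=240/np.tan(np.radians(c['fovy']/2)); v,u=np.mgrid[0:480,0:640]
    P=np.stack([(u-c['cx'])/f*d,(v-c['cy'])/f*d,d],-1)@c['tool_from_camera'][:3,:3].T+c['tool_from_camera'][:3,3]
    m=(d>0)&(abs(P[...,1]-177)<15)&(abs(P[...,0])<26)&(abs(P[...,2])<85)
    Q=P[m]; k=np.polyfit(Q[:,2],Q[:,1],1)
    M=np.c_[Q[:,0],Q[:,2],np.ones(len(Q))]; co,*_=np.linalg.lstsq(M,Q[:,1],rcond=None); r=Q[:,1]-M@co
    mm=(d>0)&(abs(P[...,1]-(co[0]*P[...,0]+co[1]*P[...,2]+co[2]))<4)&(abs(P[...,0])<36)&(abs(P[...,2])<90)
    print('n',m.sum(),'top plane y=a x+b z+c',co.round(4),'resid',r.std().round(2),'z range',np.percentile(Q[:,2],[.1,1,99,99.9]).round(1),'rect',cv2.minAreaRect(P[mm][:,[0,2]].astype(np.float32)))
    return a,d,P
E
python3 - <<'E'
from h import *
a,d,P=tile_in_tool(); cv2.imwrite('pics/w2.png',a[:,:,::-1])
print(read_state()['opening'],read_state()['ft_force'],grasp(),R_now()[0].as_matrix().round(4))
c0=np.array([559.1,174.0]);
E
```

```text
time_s: 4.4
tcp_pos: [516.7, -192.3, 317.5]
eef_rot: [-0.704, 0.705, 0.066, -0.063]
ft_force: [0.7, -0.1, -2.6]
opening: 55.0
n 23490 top plane y=a x+b z+c [-1.700000e-03 -1.000000e-04  1.740856e+02] resid 0.8 z range [-72.1 -70.4  66.6  67.4] rect ((3.0517578125e-05, -2.9754791259765625), (140.71401977539062, 71.80966186523438), 89.7168960571289)
55.73248766351027 [ 0.04644164  0.47259098 -1.54024348] [ 516.57575738 -192.0825666   136.34777135] [[ 9.832e-01  1.900e-03 -1.824e-01]
 [ 1.824e-01 -4.000e-04  9.832e-01]
 [ 1.700e-03 -1.000e+00 -8.000e-04]]
```

View pics/w2.png

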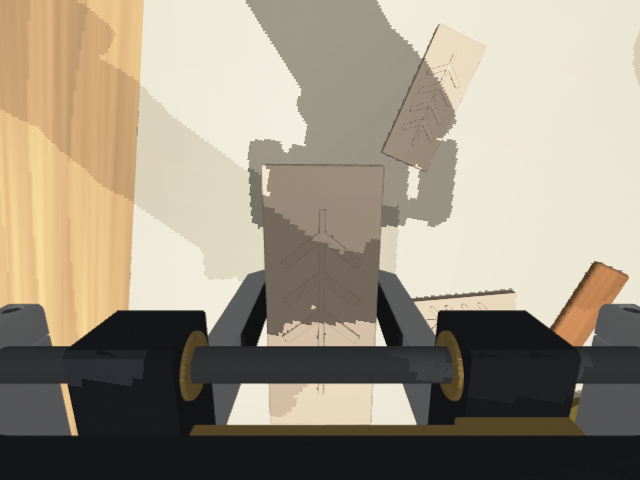

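The tile is off the block, gripped squarely: its far end is at row 165, columns 263–383, level in the tool frame. Moving over the holder with a 0.2 rad tilt, low end toward the right jaw.

```bash
cat >> h.py <<'E'
C0=np.array([559.1,174.0]);AY=np.radians(84.6);HY=np.array([np.cos(AY),np.sin(AY),0]);HX=np.array([HY[1],-HY[0],0])
def hp(u,v,z): return np.array([C0[0],C0[1],0])+u*HX+v*HY+np.array([0,0,z])
def inh(X): q=np.asarray(X)-[C0[0],C0[1],0]; return np.round([q@HX,q@HY,q[2]],2)
E0=np.array([0,185.9,-72.7]); E1=np.array([0,185.9,67.3])
def tw(p,X,Rg,N):
    R,t=R_now(); T=np.array(X)-Rg.apply(p); w=(R.inv()*Rg).as_rotvec()/N
    S=sum(Rn.from_rotvec(w*k).as_matrix() for k in range(N))
    return np.round(np.linalg.solve(S,R.inv().apply(T-t)),2),np.round(w,4)
def rep():
    R,t=R_now(); s=read_state(); M=R.as_matrix()
    print('t',round(s['time_s'],2),'low',inh(t+R.apply(E0)),'high',inh(t+R.apply(E1)),'tilt',round(np.arcsin(M[2,2]),4),'yaw',round(np.degrees(np.arctan2(M[1,2],M[0,2])),2),'roll',round(M[2,0],4),'F',s['ft_force'].round(2),'Tq',s['torque'].round(3),'op',round(s['opening'],1))
E
python3 -c "
from h import *
rep(); print(tw(E0,hp(0,-54,105),pose(AY,0.2),10))"
```

```text
t 4.45 low [  12.05 -438.38  130.5 ] high [ -26.32 -303.74  130.4 ] tilt -0.0008 yaw 100.51 roll 0.0017 F [ 0.05  0.47 -1.54] Tq [-0.117  0.047  0.013] op 55.7
(array([ 6.12,  4.59, 34.24]), array([ 0.0199,  0.0277, -0.0026]))
```

```bash
python3 -m handwheel '[[[0,6.12,4.59,34.24,0.0199,0.0277,-0.0026],[0,6.12,4.59,34.24,0.0199,0.0277,-0.0026],[0,6.12,4.59,34.24,0.0199,0.0277,-0.0026],[0,6.12,4.59,34.24,0.0199,0.0277,-0.0026],[0,6.12,4.59,34.24,0.0199,0.0277,-0.0026],[0,6.12,4.59,34.24,0.0199,0.0277,-0.0026],[0,6.12,4.59,34.24,0.0199,0.0277,-0.0026],[0,6.12,4.59,34.24,0.0199,0.0277,-0.0026],[0,6.12,4.59,34.24,0.0199,0.0277,-0.0026],[0,6.12,4.59,34.24,0.0199,0.0277,-0.0026]]]'
python3 -m handwheel '[[[0,0,0,0,0,0,0],[0,0,0,0,0,0,0],[0,0,0,0,0,0,0]]]' 
python3 - <<'E'
from h import *
R,t=R_now(); a,d,P=tile_in_tool(); cv2.imwrite('pics/w3.png',a[:,:,::-1])
W=P@R.as_matrix().T+t; q=W-[C0[0],C0[1],0]; u=q@HX; v=q@HY; Z=W[...,2]
m=(d>0)&(abs(u)<22)&(Z>80)&(Z<96)&(v<-56)&(v>-95); print('Rjaw',m.sum(),np.median(Z[m]),np.percentile(v[m],[1,99]))
m=(d>0)&(abs(u)<40)&(Z>80)&(Z<96)&(v<-66)&(v>-88); print('u',np.percentile(u[m],[1,99]))
rep(); print(tw(E0,hp(0,-55,78),pose(AY,0.2),4))
E
```

```text
time_s: 5.7
tcp_pos: [556.8, 155.4, 299.7]
eef_rot: [0.773, -0.632, 0.032, -0.036]
ft_force: [-0.8, -0.1, -1.3]
opening: 55.8
time_s: 6.08
tcp_pos: [557.0, 152.9, 300.5]
eef_rot: [0.773, -0.633, 0.032, -0.037]
ft_force: [0.4, -0.2, -2.0]
opening: 55.4
n 23467 top plane y=a x+b z+c [-2.100000e-03  1.000000e-04  1.742399e+02] resid 0.81 z range [-71.9 -70.1  67.   67.8] rect ((-0.1355133056640625, -2.6183547973632812), (140.57069396972656, 71.87399291992188), 89.41981506347656)
Rjaw 63 89.81560617457592 [-73.65864276 -71.90845617]
u [-24.25767447  16.95954656]
t 6.12 low [ -0.64 -55.6  103.98] high [ -0.27  81.63 131.67] tilt 0.199 yaw 84.45 roll -0.0023 F [ 0.43  0.33 -1.22] Tq [-0.333  0.138  0.013] op 55.3
(array([ 0.03,  6.38, -1.18]), array([ 0.0002, -0.0007, -0.0005]))
```

View pics/w3.png

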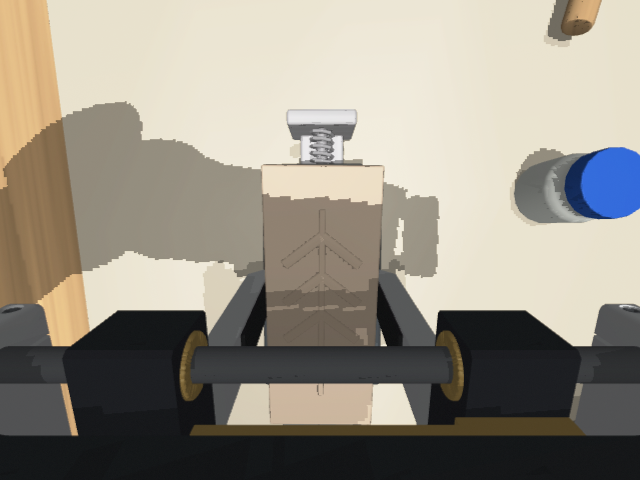

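The tile end (row 165, columns 263–383) is centred on the jaw's spring post (columns 288–356). Lowering to about 8 mm above the estimated ledge, then feeling for it.

```bash
python3 -m handwheel '[[[0,0,6.4,-1.2,0,-0.001,0],[0,0,6.4,-1.2,0,-0.001,0],[0,0,6.4,-1.2,0,0,0],[0,0,6.4,-1.2,0,0,0],[0,0,0,0,0,0,0],[0,0,0,0,0,0,0]]]'
python3 -c "
from h import *
rep(); print(tw(E0,hp(0,-55,72),pose(AY,0.2),4))"
```

```text
time_s: 6.88
tcp_pos: [557.2, 154.8, 274.8]
eef_rot: [0.773, -0.632, 0.03, -0.035]
ft_force: [0.6, -0.2, -1.9]
opening: 55.8
t 6.88 low [ -0.3  -53.64  78.18] high [ -0.48  83.57 106.  ] tilt 0.2001 yaw 84.67 roll -0.0013 F [ 0.57 -0.2  -1.88] Tq [-0.35   0.125 -0.012] op 55.8
(array([ 0.02,  1.45, -0.64]), array([-0.    ,  0.0003, -0.0004]))
```

```bash
python3 -m handwheel '[[[0,0,1.5,-0.6,0,0,0],[0,0,1.5,-0.6,0,0,0],[0,0,1.5,-0.6,0,0,0],[0,0,1.5,-0.6,0,0,0],[0,0,0,0,0,0,0],[0,0,0,0,0,0,0]]]'
python3 -c "
from h import *
rep()"
for i in 1 2 ; do :; done
python3 -m handwheel '[[[0,0,0.5,-0.1,0,0,0],[0,0,0,0,0,0,0]]]' | grep -v eef; python3 -c "
from h import *
rep()"
python3 -m handwheel '[[[0,0,0.5,-0.1,0,0,0],[0,0,0,0,0,0,0]]]'| grep -v eef; python3 -c "
from h import *
rep()"
```

```text
time_s: 7.62
tcp_pos: [557.0, 153.6, 268.4]
eef_rot: [0.773, -0.632, 0.03, -0.035]
ft_force: [0.3, 0.3, -2.3]
opening: 55.1
t 7.62 low [ -0.42 -54.83  71.8 ] high [-0.59 82.38 99.62] tilt 0.2001 yaw 84.67 roll -0.0015 F [ 0.29  0.34 -2.26] Tq [-0.336  0.072 -0.02 ] op 55.1
time_s: 7.88
tcp_pos: [557.0, 153.6, 267.9]
ft_force: [-0.5, -0.6, -1.0]
opening: 55.2
t 7.88 low [ -0.41 -54.8   71.28] high [-0.6  82.41 99.1 ] tilt 0.2 yaw 84.68 roll -0.0014 F [-0.54 -0.57 -0.99] Tq [-0.344  0.133  0.021] op 55.2
time_s: 8.12
tcp_pos: [557.0, 153.6, 267.4]
ft_force: [-0.7, -0.1, -1.4]
opening: 55.7
t 8.12 low [ -0.45 -54.8   70.76] high [-0.63 82.41 98.58] tilt 0.2 yaw 84.68 roll -0.0015 F [-0.66 -0.08 -1.36] Tq [-0.355  0.066  0.01 ] op 55.7
```

```bash
r(){ python3 -c "
from h import *
rep()"; }
python3 -m handwheel '[[[0,0,0.4,-0.08,0,0,0],[0,0,0,0,0,0,0]]]' >/dev/null; r
python3 -m handwheel '[[[0,0,0.4,-0.08,0,0,0],[0,0,0,0,0,0,0]]]' >/dev/null; r
python3 -m handwheel '[[[0,0,0.4,-0.08,0,0,0],[0,0,0,0,0,0,0]]]' >/dev/null; r
```

```text
t 8.38 low [ -0.44 -54.82  70.34] high [-0.62 82.39 98.15] tilt 0.2 yaw 84.68 roll -0.0015 F [-0.44  0.47 -0.78] Tq [-0.289  0.108  0.034] op 55.3
t 8.62 low [ -0.43 -54.73  69.99] high [-0.62 82.47 97.83] tilt 0.2002 yaw 84.68 roll -0.0015 F [-0.72  0.02 -0.21] Tq [-0.289  0.138 -0.008] op 55.7
t 8.88 low [ -0.38 -54.67  69.65] high [-0.57 82.53 97.5 ] tilt 0.2003 yaw 84.68 roll -0.0013 F [ 0.14  0.78 -0.21] Tq [-0.311  0.148  0.003] op 55.3
```

```bash
r(){ python3 -c "
from h import *
rep()"; }
python3 -m handwheel '[[[0,0,0.5,-0.1,0,0,0],[0,0,0,0,0,0,0]]]' >/dev/null; r
python3 -m handwheel '[[[0,0,0.5,-0.1,0,0,0],[0,0,0,0,0,0,0]]]' >/dev/null; r; python3 -c "
from h import *
tile_in_tool()"
```

```text
t 9.12 low [ -0.37 -54.53  69.19] high [-0.58 82.67 97.06] tilt 0.2004 yaw 84.69 roll -0.0013 F [-0.18  0.2   1.75] Tq [-0.151  0.172 -0.023] op 55.1
t 9.38 low [ -0.38 -54.48  68.69] high [-0.59 82.71 96.57] tilt 0.2005 yaw 84.69 roll -0.0013 F [-1.32  0.23  1.89] Tq [-0.131  0.217 -0.027] op 55.0
n 23533 top plane y=a x+b z+c [-2.000000e-03  2.100000e-02  1.742218e+02] resid 1.0 z range [-71.1 -69.3  66.9  68. ] rect ((-0.16478729248046875, -2.0140762329101562), (139.49810791015625, 71.9045181274414), 89.43281555175781)
```

Contact at about 70.2 mm: 3.4 N, and the tile pivoted about 0.02 rad in the grip, which is gentle. Backing up 0.5 mm and slipping the end into the slot.

```bash
sed -i 's/^E0=.*/E0=np.array([0,184.4,-72.7]); E1=np.array([0,187.4,67.3])/' h.py; r(){ python3 -c "
from h import *
rep()"; }
python3 -m handwheel '[[[0,0,-0.5,0.1,0,0,0],[0,0,0,0,0,0,0]]]' >/dev/null; r
python3 -m handwheel '[[[0,0,-0.4,-2,0,0,0],[0,0,-0.4,-2,0,0,0],[0,0,0,0,0,0,0]]]' >/dev/null; r
python3 -m handwheel '[[[0,0,-0.4,-2,0,0,0],[0,0,-0.3,-1.5,0,0,0],[0,0,0,0,0,0,0]]]' >/dev/null; r
```

```text
t 9.68 low [ -0.39 -54.93  70.53] high [-0.6  82.87 95.44] tilt 0.2002 yaw 84.68 roll -0.0014 F [-0.03  1.45  1.18] Tq [-0.056  0.195  0.008] op 55.3
t 10.05 low [ -0.16 -59.44  70.59] high [-0.3  78.36 95.46] tilt 0.2 yaw 84.66 roll -0.001 F [-0.11  2.11  1.94] Tq [ 0.068  0.045 -0.013] op 55.2
t 10.43 low [ -0.29 -63.02  70.55] high [-0.43 74.78 95.41] tilt 0.1999 yaw 84.66 roll -0.0012 F [-0.01  2.    1.43] Tq [ 0.033  0.033 -0.008] op 55.4
```

```bash
r(){ python3 -c "
from h import *
rep()"; }
python3 -m handwheel '[[[0,0,-0.6,0.1,0,0,0],[0,0,0,0,0,0,0]]]' >/dev/null; r; python3 -c "
from h import *
tile_in_tool()"
```

```text
t 10.68 low [ -0.47 -63.09  71.  ] high [-0.64 74.72 95.82] tilt 0.1996 yaw 84.67 roll -0.0016 F [0.52 1.18 0.18] Tq [-0.169 -0.016  0.012] op 55.4
n 23550 top plane y=a x+b z+c [-1.7000e-03  1.0500e-02  1.7418e+02] resid 0.87 z range [-70.6 -68.8  67.   67.8] rect ((0.15615081787109375, -1.835693359375), (71.76925659179688, 140.19192504882812), 0.9235860705375671)
```

```bash
sed -i 's/^E0=.*/E0=np.array([0,185.15,-71.9]); E1=np.array([0,186.65,68.1])/' h.py; r(){ python3 -c "
from h import *
rep()"; }
python3 -m handwheel '[[[0,0,-0.7,-1.9,0,0,0],[0,0,-0.4,-2,0,0,0],[0,0,-0.4,-2,0,0,0],[0,0,0,0,0,0,0]]]' >/dev/null; r
python3 -m handwheel '[[[0,0,-0.4,-2,0,0,0],[0,0,-0.4,-2,0,0,0],[0,0,-0.4,-2,0,0,0],[0,0,0,0,0,0,0]]]' >/dev/null; r; python3 -c "
from h import *
tile_in_tool()"
```

```text
t 11.22 low [ -0.58 -67.6   70.83] high [-0.78 69.89 97.26] tilt 0.2006 yaw 84.68 roll -0.0018 F [ 1.06  2.16 -0.43] Tq [0.38  0.065 0.021] op 55.3
t 11.72 low [ -0.6  -73.28  70.87] high [-0.84 64.2  97.37] tilt 0.2011 yaw 84.7 roll -0.0018 F [ 0.94  6.15 -0.55] Tq [0.934 0.029 0.06 ] op 55.4
n 23580 top plane y=a x+b z+c [-1.700000e-03  7.800000e-03  1.740751e+02] resid 1.02 z range [-68.4 -66.9  67.   67.8] rect ((-0.20846176147460938, -1.9903640747070312), (139.63516235351562, 71.95018768310547), 89.05638122558594)
```

```bash
r(){ python3 -c "
from h import *
rep()"; }
python3 -m handwheel '[[[0,0,-0.4,-2,0,0,0],[0,0,-0.4,-2,0,0,0],[0,0,-0.4,-2,0,0,0],[0,0,-0.35,-1.7,0,0,0],[0,0,0,0,0,0,0]]]' >/dev/null; r; python3 - <<'E'
from h import *
a,d,P=tile_in_tool()
cv2.imwrite('pics/w4.png',a[:,:,::-1])
b,_=eyes.get_image('side'); t,_=eyes.get_image('top')
x=np.hstack([cv2.resize(b[130:240,220:330],(400,400),interpolation=2),cv2.resize(t[210:360,140:290],(400,400),interpolation=2)])
cv2.imwrite('pics/s4.png',cv2.convertScaleAbs(x[:,:,::-1],alpha=1.5))
print(tw(E0,hp(0,-81,70.7),pose(AY,0.0),8))
E
```

```text
t 12.4 low [ -0.62 -79.48  71.01] high [-1.01 57.94 97.77] tilt 0.203 yaw 84.76 roll -0.0018 F [0.72 7.81 0.09] Tq [ 1.616 -0.07   0.081] op 55.6
n 23567 top plane y=a x+b z+c [-1.700000e-03  6.100000e-03  1.740658e+02] resid 1.05 z range [-68.5 -66.9  67.   67.9] rect ((-0.4050865173339844, -1.855224609375), (140.20901489257812, 71.91464233398438), 88.23023986816406)
(array([0.06, 1.9 , 4.47]), array([-0.0254,  0.0004, -0.0003]))
```

View pics/s4.png

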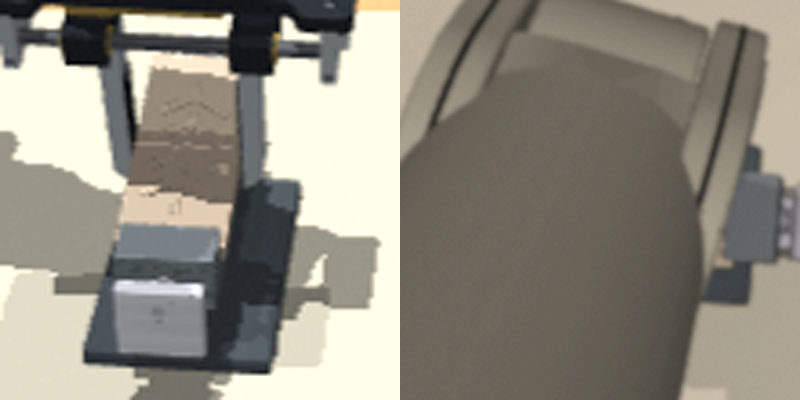

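```bash
r(){ python3 -c "
from h import *
rep()"; }
python3 -m handwheel '[[[0,0,-0.4,-2,0,0,0],[0,0,0,0,0,0,0]]]' >/dev/null; r; python3 -c "
from h import *
print(tw(E0,hp(0,-81.5,70.7),pose(AY,0.006),8))"
```

```text
t 12.8 low [ -0.61 -81.13  71.05] high [-1.04 56.29 97.86] tilt 0.2034 yaw 84.78 roll -0.0018 F [0.04 9.55 0.61] Tq [ 1.753 -0.069  0.017] op 55.0
(array([0.06, 1.87, 4.5 ]), array([-0.0247,  0.0004, -0.0003]))
```

```bash
r(){ python3 -c "
from h import *
rep()"; }
python3 -m handwheel '[[[0,0.06,1.87,4.5,-0.0247,0,0],[0,0.06,1.87,4.5,-0.0247,0,0],[0,0.06,1.87,4.5,-0.0247,0,0],[0,0,0,0,0,0,0]]]' >/dev/null; r
python3 -m handwheel '[[[0,0.06,0.94,2.25,-0.0124,0,0],[0,0.06,0.94,2.25,-0.0124,0,0],[0,0,0,0,0,0,0]]]' >/dev/null; r;  python3 - <<'E'
from h import *
tile_in_tool()
print(tw(E0,hp(0,-81.5,70.7),pose(AY,0.006),8))
E
```

```text
t 13.3 low [ -0.59 -80.39  70.63] high [-1.22 58.64 87.17] tilt 0.1291 yaw 84.86 roll -0.0019 F [-0.48  8.31 -0.19] Tq [1.759 0.063 0.024] op 55.2
t 13.68 low [ -0.54 -80.85  70.51] high [-1.07 58.54 83.62] tilt 0.1044 yaw 84.81 roll -0.0021 F [1.000e-02 1.002e+01 2.000e-01] Tq [1.803 0.108 0.052] op 55.4
n 26994 top plane y=a x+b z+c [1.700000e-03 3.580000e-02 1.743752e+02] resid 2.16 z range [-69.2 -67.5  83.8  84.7] rect ((-0.03159332275390625, 9.232917785644531), (161.22023010253906, 71.94973754882812), 89.65564727783203)
(array([0.05, 0.88, 2.21]), array([-0.0123,  0.0005, -0.0003]))
```

```bash
r(){ python3 -c "
from h import *
rep()"; }
python3 -m handwheel '[[[0,0.05,0.9,2.2,-0.0123,0,0],[0,0.05,0.9,2.2,-0.0123,0,0],[0,0.05,0.9,2.2,-0.0123,0,0],[0,0,0,0,0,0,0]]]' >/dev/null; r
python3 -m handwheel '[[[0,0.05,0.9,2.2,-0.0123,0,0],[0,0.05,0.9,2.2,-0.0123,0,0],[0,0,0,0,0,0,0]]]' >/dev/null; r;  python3 - <<'E'
from h import *
print(tw(E0,hp(0,-81,70.7),pose(AY,0.006),8))
E
```

```text
t 14.22 low [ -0.49 -81.05  70.39] high [-1.03 58.73 78.34] tilt 0.0676 yaw 84.82 roll -0.0023 F [ 0.    8.14 -0.21] Tq [ 1.856  0.134 -0.024] op 55.3
t 14.6 low [ -0.47 -81.17  70.28] high [-1.01 58.76 74.8 ] tilt 0.043 yaw 84.82 roll -0.0025 F [-0.38  9.11 -0.79] Tq [ 1.87   0.254 -0.052] op 55.7
(array([0.04, 0.28, 0.88]), array([-0.0046,  0.0005, -0.0003]))
```

```bash
r(){ python3 -c "
from h import *
rep()"; }
python3 -m handwheel '[[[0,0.05,0.85,2.2,-0.0123,0,0],[0,0,0,0,0,0,0]]]' >/dev/null; r
python3 -m handwheel '[[[0,0.05,0.85,2.2,-0.0123,0,0],[0,0,0,0,0,0,0]]]' >/dev/null; r
python3 -m handwheel '[[[0,0,0.5,1.3,-0.007,0,0],[0,0,0,0,0,0,0]]]' >/dev/null; r
```

```text
t 14.85 low [ -0.52 -81.28  70.29] high [-1.05 58.69 73.1 ] tilt 0.0307 yaw 84.82 roll -0.0026 F [-0.11  9.16 -0.94] Tq [ 1.781  0.235 -0.039] op 55.2
t 15.1 low [ -0.48 -81.34  70.31] high [-1.02 58.66 71.4 ] tilt 0.0185 yaw 84.82 roll -0.0026 F [-1.05  9.19  0.08] Tq [1.814 0.308 0.   ] op 55.4
t 15.35 low [ -0.47 -81.46  70.35] high [-0.99 58.55 70.46] tilt 0.0115 yaw 84.81 roll -0.0026 F [-1.52  9.32 -0.97] Tq [1.89  0.248 0.006] op 55.5
```

```bash
r(){ python3 -c "
from h import *
rep()"; }
python3 -m handwheel '[[[0,0,0,1.5,0,0,0],[0,0,0,1.5,0,0,0],[0,0,0,1.5,0,0,0],[0,0,0,0,0,0,0]]]' >/dev/null; r
python3 -m handwheel '[[[0,0,0,1.5,0,0,0],[0,0,0,1.5,0,0,0],[0,0,0,1.5,0,0,0],[0,0,0,0,0,0,0]]]' >/dev/null; r
```

```text
t 15.85 low [ -0.51 -77.88  70.39] high [-0.94 62.13 70.36] tilt 0.0106 yaw 84.77 roll -0.0027 F [-1.88  7.82 -0.21] Tq [ 1.472  0.328 -0.017] op 55.5
t 16.35 low [ -0.5  -74.34  70.44] high [-0.83 65.66 70.27] tilt 0.0095 yaw 84.74 roll -0.0028 F [-0.67  6.18 -0.4 ] Tq [1.138 0.321 0.06 ] op 55.4
```

```bash
r(){ python3 -c "
from h import *
rep()"; }
python3 -m handwheel '[[[0,0,0,1.5,0,0,0],[0,0,0,1.5,0,0,0],[0,0,0,0,0,0,0]]]' >/dev/null; r
python3 -m handwheel '[[[0,0,0,1,0,0,0],[0,0,0,0,0,0,0]]]' >/dev/null; r
python3 -c "
from h import *
tile_in_tool()"
```

```text
t 16.73 low [ -0.49 -72.79  70.59] high [-0.73 67.22 70.17] tilt 0.0078 yaw 84.7 roll -0.0029 F [-3.23  3.41  0.12] Tq [0.642 0.666 0.016] op 55.2
t 16.98 low [ -0.5  -71.99  70.57] high [-0.71 68.02 70.12] tilt 0.0075 yaw 84.68 roll -0.003 F [-2.99  2.76  0.85] Tq [0.439 0.875 0.022] op 55.0
n 28524 top plane y=a x+b z+c [-4.40000e-03 -3.85000e-02  1.73344e+02] resid 2.53 z range [-70.2 -68.3  84.   84.9] rect ((0.03432464599609375, 9.041580200195312), (162.68560791015625, 71.77826690673828), 88.87361907958984)
```

```bash
r(){ python3 -c "
from h import *
rep()"; }
python3 -m handwheel '[[[0,0,0,1,0,0,0],[0,0,0,0,0,0,0]]]' >/dev/null; r
python3 -m handwheel '[[[0,0,0,1,0,0,0],[0,0,0,0,0,0,0],[0,0,0,0,0,0,0]]]' >/dev/null; r
python3 - <<'E'
from h import *
R,t=R_now(); a,d,P=tile_in_tool()
W=P@R.as_matrix().T+t; q=W-[C0[0],C0[1],0]; u=q@HX; v=q@HY; Z=W[...,2]
for s in(1,-1):
  m=(d>0)&(abs(u)<20)&(Z>84)&(Z<94)&(s*v>52)&(s*v<105); print(s,m.sum(),np.median(Z[m]),np.percentile(v[m],[1,50,99]))
b,e=eyes.get_image('side')
cv2.imwrite('pics/w5.png',np.vstack([cv2.resize(a[100:440,120:520],(400,340)),cv2.resize(b[140:240,215:335],(400,260),interpolation=2)])[:,:,::-1])
E
```

```text
t 17.27 low [ -0.48 -70.99  70.57] high [-0.7  69.02 70.11] tilt 0.0075 yaw 84.69 roll -0.003 F [-4.27  2.29  0.33] Tq [0.315 1.173 0.032] op 55.8
t 17.65 low [ -0.42 -70.15  70.62] high [-0.61 69.86 70.15] tilt 0.0073 yaw 84.68 roll -0.0028 F [-5.76  1.26 -0.2 ] Tq [0.194 1.24  0.026] op 55.7
n 28535 top plane y=a x+b z+c [-4.200000e-03 -3.880000e-02  1.733395e+02] resid 2.53 z range [-70.2 -68.4  84.   84.9] rect ((-0.00353240966796875, 8.822059631347656), (162.47750854492188, 71.82157135009766), 89.81273651123047)
1 6699 89.83646761744896 [64.24920811 78.8630327  92.72508289]
-1 247 85.65891306416475 [-67.00808098 -66.03285692 -64.96156165]
```

View pics/w5.png

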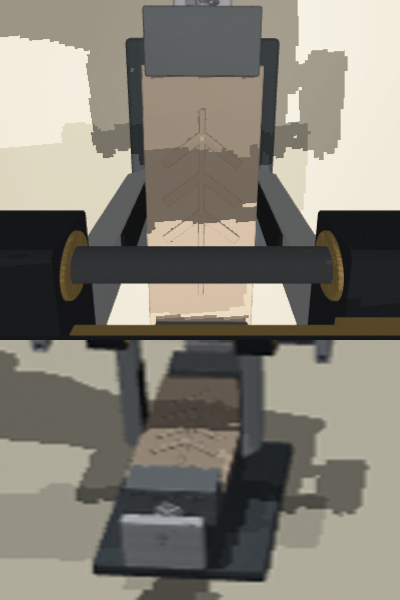

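Both ends are under the lips. The left lip edge reads v≈+64.3 and the right about −65, so the jaws are pushed back about 3–4 mm each. Relieving the small side load, centring, then releasing.

```bash
r(){ python3 -c "
from h import *
rep()"; }
python3 -m handwheel '[[[0,-0.5,0,0.7,0,0,0],[0,0,0,0,0,0,0],[0,0,0,0,0,0,0]]]' >/dev/null; r
```

```text
t 18.12 low [ -0.45 -69.41  70.63] high [-0.63 70.6  70.16] tilt 0.0074 yaw 84.67 roll -0.0019 F [-4.3   0.65 -1.65] Tq [-0.038  1.067  0.036] op 55.3
```

```bash
r(){ python3 -c "
from h import *
rep()"; }
python3 -m handwheel '[[[0,-0.8,0,0,0,0,0],[0,0,0,0,0,0,0],[0,0,0,0,0,0,0]]]' >/dev/null; r
python3 -m handwheel '[[[5,0,0,0,0,0,0],[5,0,0,0,0,0,0]]]' 3 >/dev/null; r
```

```text
t 18.5 low [ -0.5  -69.15  70.69] high [-0.69 70.86 70.27] tilt 0.0078 yaw 84.68 roll -0.0004 F [-0.36  0.09 -4.68] Tq [-0.156  0.401  0.007] op 55.3
t 18.75 low [ -0.41 -69.01  70.9 ] high [-0.6  70.99 70.53] tilt 0.0081 yaw 84.68 roll -0.0002 F [-0.45 -1.   -4.81] Tq [-0.187  0.228  0.009] op 55.9
```

```bash
r(){ python3 -c "
from h import *
rep()"; }
python3 -m handwheel '[[[64,0,0,0,0,0,0],[68,0,0,0,0,0,0],[75,0,0,0,0,0,0],[100,0,0,0,0,0,0],[100,0,0,0,0,0,0],[100,0,0,0,0,0,0]]]' >/dev/null; r
```

```text
t 19.5 low [ -1.01 -68.97  70.79] high [-1.22 71.04 70.42] tilt 0.008 yaw 84.69 roll -0.0013 F [0.17 0.5  0.52] Tq [-0.058  0.103 -0.013] op 93.4
```

Released. Retracting straight up, then checking.

```bash
python3 -m handwheel '[[[100,0,-5,0,0,0,0],[100,0,-20,0,0,0,0],[100,0,-40,0,0,0,0],[100,0,-50,0,0,0,0],[100,0,-20,0,0,0,0],[100,0,0,0,0,0,0],[100,0,0,0,0,0,0]]]'
python3 - <<'E'
from h import *
R,t=R_now(); a,d=eyes.get_image('wrist')
c=eyes.camera_info('wrist'); f=240/np.tan(np.radians(c['fovy']/2)); vv,uu=np.mgrid[0:480,0:640]
P=np.stack([(uu-c['cx'])/f*d,(vv-c['cy'])/f*d,d],-1)@c['tool_from_camera'][:3,:3].T+c['tool_from_camera'][:3,3]
W=P@R.as_matrix().T+t; q=W-[C0[0],C0[1],0]; u=q@HX; v=q@HY; Z=W[...,2]; ok=d>0
m=ok&(abs(u)<26)&(abs(v)<55)&(Z>74); M=np.c_[u[m],v[m],np.ones(m.sum())]; co,*_=np.linalg.lstsq(M,Z[m],rcond=None); print('tile plane',co.round(4))
m=ok&(Z>76)&(Z<86)&(abs(v)<55)&(abs(u)<40)
for lo in range(-50,50,25):
  k=m&(v>lo)&(v<lo+25); print(lo,np.percentile(u[k],[.5,99.5]).round(1))
for s in(1,-1):
  m=ok&(abs(u)<20)&(Z>86)&(Z<94)&(s*v>52)&(s*v<98); print(s,m.sum(),np.median(Z[m]).round(1),np.percentile(v[m],[.5,50,99.5]).round(1))
b,e=eyes.get_image('side')
cv2.imwrite('pics/w6.png',np.vstack([cv2.resize(a,(500,375)),cv2.resize(b[140:240,195:355],(500,220),interpolation=2)])[:,:,::-1])
E
```

```text
time_s: 20.38
tcp_pos: [557.9, 174.6, 390.6]
eef_rot: [0.709, -0.704, 0.034, -0.032]
ft_force: [0.2, 0.8, -0.2]
opening: 93.9
tile plane [1.113000e-01 2.914000e+00 2.075673e+02]
-50 [-27.8  27.2]
-25 [-28.1  27.4]
0 [-27.7  27.6]
25 [-27.3  27.7]
1 1827 89.8 [65.8 80.1 94. ]
-1 1304 89.7 [-93.4 -78.  -64.3]
```

View pics/w6.png

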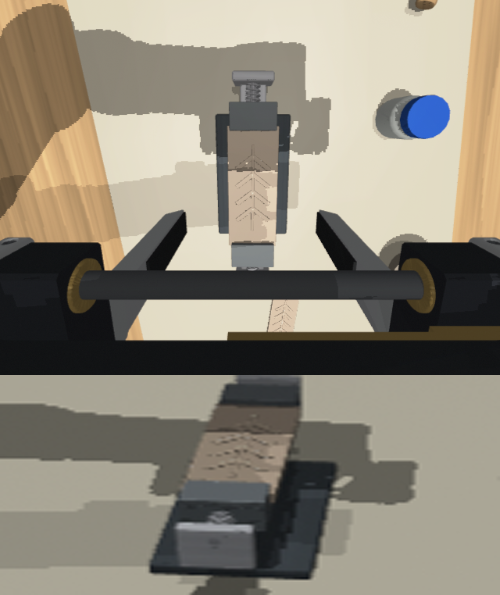

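Tile seated between both jaws. The plane fit was contaminated by gripper points, so I refit it with a height limit and hand in only if it is flat.

```bash
python3 - <<'E'
from h import *
R,t=R_now(); a,d=eyes.get_image('wrist')
c=eyes.camera_info('wrist'); f=240/np.tan(np.radians(c['fovy']/2)); vv,uu=np.mgrid[0:480,0:640]
P=np.stack([(uu-c['cx'])/f*d,(vv-c['cy'])/f*d,d],-1)@c['tool_from_camera'][:3,:3].T+c['tool_from_camera'][:3,3]
W=P@R.as_matrix().T+t; q=W-[C0[0],C0[1],0]; u=q@HX; v=q@HY; Z=W[...,2]
m=(d>0)&(abs(u)<26)&(abs(v)<55)&(Z>74)&(Z<90); M=np.c_[u[m],v[m],np.ones(m.sum())]; co,*_=np.linalg.lstsq(M,Z[m],rcond=None)
print('tile plane',co.round(4),(Z[m]-M@co).std())
if abs(co[:2]).max()<0.02: print(env.hand_in())
E
```

```text
tile plane [-2.00000e-03  2.70000e-03  8.23526e+01] 0.8747741518000488
the job is handed in; nothing more can be done
None
```

I took the largest tile (140 × 56 mm) off its block and clipped it relief side up into the holder, then handed the job in at about 20.5 s. Hand-in reports no verdict, so the numbers below are my own last checks.

**How it went:** I felt for the ledge (about 70.2 mm) and slipped the low end under the right lip at about 0.2 rad tilt. I then pushed that jaw back about 17 mm, lowered the other end past the left lip, and eased the tile back until the springs balanced. Then I released it and lifted clear.

**Last checks:**

| Check | Measured |
|---|---|
| Flatness | within 0.003 rad |
| Squareness | within about 0.01 rad |
| Offset across the bar | about 0.2 mm |
| Left jaw pushed back | about 4–5 mm |
| Right jaw pushed back | about 3.4 mm |
| Offset along the bar (from the jaws) | under 1 mm |
| Largest wrist force seen while the tile touched the holder | about 10 N |

**Checks that disagreed:**
- **Flatness fit:** the first one gave nonsense because it included points on the gripper. The repeat, limited in height, is the one in the table.
- **Jaw travel:** during the push, the travel worked out from the spring force differed from the geometry by 1–2 mm either way.
- **Tile height:** the wrist camera reads about 2 mm high, so it put the tile top at 82.4 mm instead of about 80.
- **Tile slip:** the tile pivoted about 0.02 rad in the grip while I felt for the ledge. This recovered before seating.
- **Release force:** just before release the gripper showed an unexplained pull of about 3 N. It was gone once the fingers opened.

I never moved near the bowl, jar or rib, but I did not measure their positions again at the end.

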